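# Stack a fittings case on the bench dock and click its hold-down shut

## Task

Load the yellow-lidded fittings case on to the case dock for the road: turn the dock's red T-knob anticlockwise until it clicks past its detent with the hold-down arm swung clear, set the yellow case gently on the grey-lidded one so that all four of its corner feet drop into the recesses of the grey lid, then turn the knob back clockwise until it clicks past its detent again with the arm locked over the yellow lid. Keep the grey case in the dock, do not disturb the other things on the bench, and let go of everything at the end.

Things in the scene. Friction and masses are not known exactly. Their poses are not given: they have to be found in the camera images.
- knob_grip (a point): Centre of the red T-knob, on its upright axis on top of the dock's aluminium post, 172 mm above the bench. Its bar is 80 mm long (x axis), 20 wide, 22 tall (+-11 about this point), on a stem 20 mm thick. The steel hold-down arm turns with it and points to +x: 20 mm wide, reaches 98 mm from the axis, lies 32 to 43 mm below this point. Between bar and arm only the stem.
- latch (a joint): Knob and arm angle, rad: 0 = shut (stop; arm over the middle of the stack), grows anticlockwise seen from above to 1.35 = open (stop; arm clear). Starts shut. A spring plunger makes two detents, crests at 0.20 and 1.15, each 0.25 wide either side, 0.25 to 0.35 N m; past a crest it snaps on to the near stop (rests below 0.04 or above 1.31). Free between 0.45 and 0.9 but for 0.03 N m friction.
- case_mid (a point): Centre, half-way up, of the yellow-lidded case to stack: dark closed box 150 mm long (x axis), 60 wide (y), 64 tall (z up) with four round tapered feet, 6 mm tall, 15 wide, at +-61 mm along x and +-16 along y. Sides flat and flush from 6 mm above its underside to the top. Its ends are alike: either way round will do. 0.35 to 0.7 kg. Starts standing on the bench.
- base_case_mid (a point): Centre, half-way up, of the like grey-lidded case (150 x 60 x 64 mm, x along its length, 0.8 kg) loose in the dock's recesses. Its lid has four 18 mm square recesses, 7 mm deep, above its feet. Once stacked, the yellow case's centre is 58 mm above this point, x axes parallel, and the shut arm clears its lid by 1 to 4 mm; feet not in the recesses, it is 6 mm higher and blocks the arm.
- dock: Case dock fixed to the bench: black plate 246 x 84 x 12 mm carrying the grey case and, at one end, a post 54 mm thick with the knob. Origin on the bench under the middle of the stack; x runs along the cases to the post, whose axis is 113 mm from the origin; z up.
- torch: Bystander: black plastic inspection torch lying down, 210 mm long (x), 34 wide, 30 high; origin under its middle.
- blue_case: Bystander: case like the yellow one but with a blue lid, 150 x 60 x 64 mm; origin at the middle of its underside.
- drivers: Bystander: five teal-gripped screwdrivers in a clear stand, 190 mm long (x), 70 wide, 190 tall; origin at the middle of its underside.
- bender: Bystander: aluminium pipe bender lying flat, 33 mm high: a 110 mm disc centred on the origin and two 260 mm handles, to -x and 26 degrees beside it.
- grips: Bystander: steel locking grips lying flat, 210 mm long (x), 45 wide, 18 high; origin near the jaw pivot.
- tape: Bystander: green and black tape measure, 76 x 40 mm, 65 tall; origin at the middle of its underside.
- tub: Bystander: tub of jointing compound with a white cap, 72 mm across, 85 tall; origin at the middle of its underside.
Not all that is in view belongs to the job. What is shaped like the part that bears case_mid but green is not meant.

How it is judged:
By the outcome, as a careful person would: the job done as asked, in the order asked, and still so for the second after the job is handed in, with the robot touching nothing.
It also fails if it takes over 64 s, if anything falls off the work surface, if the arm or the gripper's body presses on something with over 40 N, if the wrist force passes 120 N, or if a joint passes its speed limit or range.

## Robot

A 6-joint arm with a two-finger parallel gripper is mounted at the origin on the work surface. World frame = base frame: x ahead of the robot, y to its left, z up, the work surface at z = 0. Lengths are in m, angles in degrees, forces in N, time in s.
With the tool pointing down it reaches from about 0.4 to 0.825 m from the base axis. Payload 7 kg.
Tool frame: the origin (TCP) lies at the centre of the arm's flange, where the gripper is bolted on; the fingertips stand 178 mm ahead of it and the grasp point (between the pads) lies 159 mm ahead of it (tip_reach is the distance from the TCP to the fingertips, in m); z points along the fingers, y is the line along which they close (so a half turn about z gives the same grasp; the last joint's range is limited). The gripper opens to 88 mm and grips with 3 to 60 N. Pads are 19 mm wide; open, the fingers measure 130 mm over their backs; the gripper's body (78 mm by 193 mm) begins 47 mm behind the grasp point.
Start: joints at [-48.295, 20.546, 0.682, 0, -70.136, -16.507], TCP at [0.287, -0.611, 0.405] pointing down, gripper open.
Joint ranges: [-176.03, 176.03], [-82.01, 121.73], [-58.28, 71.71], [-173.87, 95.51], [-174.79, -0.11], [-173.66, 173.66]. Speed limits (degrees/s): [136.94, 136.94, 172.46, 180, 180, 180].

## Interface

Orientations are given as [roll, pitch, yaw] about the fixed x, y, z axes, in that order (R = Rz(yaw) Ry(pitch) Rx(roll)).
In Python, from plant import * gives the robot as it stands.
- The arm moves only by the shell command python3 -m handwheel 'ROWS'. ROWS is JSON, a list of rows, each a list of 7 numbers: the opening, from -1 (shut) to 1 (fully open), then the shift along the tool's x, y, z as a fraction of full scale, then the turn, a rotation vector about the tool's x, y, z as a fraction of full scale. A call has 1 to 5 rows; each row shifts and turns the commanded pose from where the row before left it, along the tool's axes as they then stand; what a row does not reach is not made up. Full scale, the value 1, is 0.025 m for a shift and 6 degrees for a turn. A row lasts 1/8 s, in which the tool goes at most 62.5 mm and 10.7 degrees, less where a joint would pass 70% of its speed; a pose out of reach is approached as far as the arm can. A call with a number of a shift or a turn outside -1 to 1 is refused whole. A call with a gripper value outside its range is refused whole. The fingers move at their own pace and stop on an object; the grip force is fixed at half the most. Time passes only in rows, so rows that do not move let the fingers close. It gives the time, the measured TCP pose, the force, the opening and the grip force at its end, in the units of the state.
- get_obs(): the state, without advancing time (a new reading comes with each control period).
- snapshot(name): name is "side" or "top"; returns a dict with "color" (384x512x3 uint8, red, green, blue), "fx", "fy", "cx", "cy" (pixels), "k1" (the pictures are not rectified: a ray, as slopes to the right and down, at radius r is drawn at 1 + k1 r^2 times it, then the intrinsics apply), "R" (3x3) and "t" (3): a world point X has camera coordinates R X + t. Camera axes: x right, y down, z forward; pixel columns grow to the right and rows downward; lengths in m; the calibration is good to about 2 mm. A picture is of the moment at which its call begins. There is no depth.
- close_job(): hands the job in; it is judged then, once.
The state is a dict: "clock": time; "joint_pos": joint angles; "qvel": joint speeds; "tau": joint torques, N m; "tool_pos": TCP position; "orientation": TCP orientation; "force": force on the tool from outside, world axes, zero at the start; "moment": the same for the moment, N m; "opening": finger opening in m; "gripper_force": force on a finger pad.
Only numpy, scipy, OpenCV 4.12 (cv2) and the standard library are available. Lean on these libraries where they do the work, as an engineer would, in place of code of your own. Each camera call takes 0.05 s, during which the arm holds its last target. There are 200 camera calls.

## Working session

There is one attempt and no reset: what is moved stays moved. The work goes in short steps, Python scripts to look and compute and a shell command to move; the robot and the scene stay as the last step left them, time stands still between calls to the robot, and variables do not carry over. Pictures are saved under pics/ and viewed, at most 10 in all, crops included, and the job is handed in when it is done.

```bash
mkdir -p pics; ls; python3 - <<'E'
from plant import *
import cv2,numpy as np
o=get_obs();print(o)
ims=[]
for n in("side","top"):
    s=snapshot(n);cv2.imwrite(f"pics/{n}0.png",s["color"][:,:,::-1]);np.savez(f"pics/{n}0.npz",**s)
    print(n,{k:np.round(s[k],4).tolist() for k in s if k!="color"})
E
```

```text
pics
{'clock': 0.0, 'joint_pos': array([-4.82955618e+01,  2.05926732e+01,  6.33573803e-01, -2.03626857e-02,
       -7.01359012e+01, -1.65064864e+01]), 'qvel': array([ 0.0313542 ,  0.03684988,  0.10439806, -0.06261322, -0.05544705,
       -0.06175247]), 'tau': array([ 4.85823675e-04, -5.82714200e+01,  2.93064612e+01,  6.99748233e+00,
        6.93586378e-03, -1.56536134e-04]), 'tool_pos': array([ 0.28729319, -0.61059617,  0.40370618]), 'orientation': array([ 1.79903475e+02, -8.64141420e-03, -1.54808976e+02]), 'force': array([-0.29446088,  1.08890617,  0.73423673]), 'moment': array([-0.00619502, -0.01442019, -0.00732415]), 'gripper_force': 0.0, 'opening': 0.08759339835810726}
side {'fx': 417.849, 'fy': 417.849, 'cx': 255.4698, 'cy': 192.3684, 'k1': -0.1229, 'R': [[-0.8662, -0.4994, -0.0185], [-0.323, 0.5877, -0.7418], [0.3813, -0.6366, -0.6703]], 't': [0.4509, 0.2956, 1.0485]}
top {'fx': 370.8265, 'fy': 370.8265, 'cx': 252.345, 'cy': 192.0264, 'k1': -0.0982, 'R': [[0.0297, -0.9993, -0.0207], [-0.9946, -0.0275, -0.1004], [0.0998, 0.0236, -0.9947]], 't': [-0.0501, 0.5831, 1.2095]}
```

View pics/side0.png

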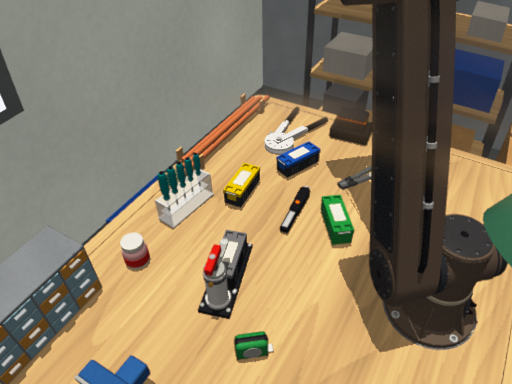

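View pics/top0.png

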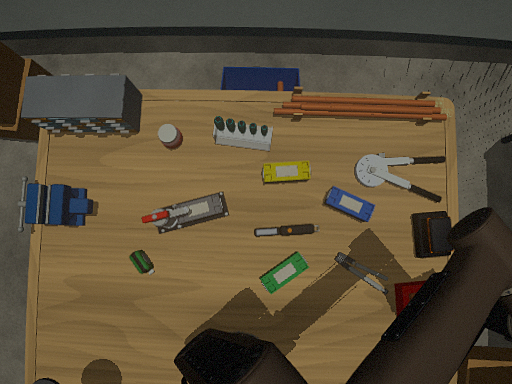

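Side view: yellow case at (242,185), the knob at (213,259) and the green decoy at (337,220). In the top view the yellow case is at (287,172), the knob at (155,216), and the dock runs right to (228,203). I'll measure with masks and look at a crop composite.

```bash
cat > h.py <<'E'
import numpy as np,cv2
from plant import *
def K(s): return np.array([[s["fx"],0,s["cx"]],[0,s["fy"],s["cy"]],[0,0,1.]])
def D(s): return np.array([s["k1"],0,0,0.])*1.
def ray(s,p):
    u=cv2.undistortPoints(np.array(p,float).reshape(-1,1,2),K(s),D(s)).reshape(-1,2)
    d=np.c_[u,np.ones(len(u))]@s["R"]          # rows: R^T d
    return -s["R"].T@s["t"], d
def plane(s,p,z):
    c,d=ray(s,p); return c+d*((z-c[2])/d[:,2])[:,None]
def tri(s1,p1,s2,p2):
    c1,d1=ray(s1,p1);c2,d2=ray(s2,p2);d1=d1[0];d2=d2[0]
    k=np.linalg.lstsq(np.c_[d1,-d2],c2-c1,rcond=None)[0]
    a=c1+k[0]*d1;b=c2+k[1]*d2; return (a+b)/2,np.linalg.norm(a-b)
def proj(s,X):
    return cv2.projectPoints(np.array(X,float).reshape(-1,1,3),cv2.Rodrigues(s["R"])[0],s["t"],K(s),D(s))[0].reshape(-1,2)
def hsv(s): return cv2.cvtColor(s["color"],cv2.COLOR_RGB2HSV)
def mask(s,lo,hi,box):
    m=cv2.inRange(hsv(s),np.array(lo),np.array(hi)); k=np.zeros_like(m);x0,y0,x1,y1=box;k[y0:y1,x0:x1]=m[y0:y1,x0:x1];return k
def blob(m):
    c=max(cv2.findContours(m,cv2.RETR_EXTERNAL,cv2.CHAIN_APPROX_NONE)[0],key=cv2.contourArea)
    M=cv2.moments(c);return np.array([M["m10"],M["m01"]])/M["m00"],cv2.contourArea(c),cv2.minAreaRect(c),c
E
python3 - <<'E'
from h import *
S=dict(np.load("pics/side0.npz"));T=dict(np.load("pics/top0.npz"))
crop=lambda s,x,y,w,h,f:cv2.resize(s["color"][y:y+h,x:x+w,::-1],None,fx=f,fy=f,interpolation=cv2.INTER_NEAREST)
a=crop(T,135,185,100,50,4);b=crop(T,245,150,100,50,4);c=crop(S,190,225,80,100,4)[:400];d=crop(S,210,150,80,100,4)
cv2.imwrite("pics/crop1.png",np.hstack([np.vstack([a,b]),c[:,:320]]))
for n,lo,hi,bs,bt in(("yel",(22,140,80),(35,255,255),(215,155,270,215),(250,150,320,190)),("red",(0,170,80),(8,255,255),(195,235,230,280),(135,205,175,230)),("white",(0,0,170),(180,60,255),(225,165,262,198),(270,160,305,185))):
    r=[blob(mask(s,lo,hi,b)) for s,b in((S,bs),(T,bt))]
    print(n,[(q[0].round(1),q[1],q[2]) for q in r],tri(S,r[0][0],T,r[1][0]))
E
```

```text
yel [(array([241.2, 179.8]), 612.0, ((240.6800079345703, 180.260009765625), (18.200000762939453, 43.60000228881836), 36.86989974975586)), (array([286.2, 170.7]), 821.5, ((286.45172119140625, 170.6793212890625), (19.378267288208008, 46.39039611816406), 86.633544921875))] (array([ 0.65521938, -0.14316752,  0.05476082]), np.float64(0.00021692450968249642))
red [(array([211.9, 260.2]), 206.5, ((211.89999389648438, 259.3000183105469), (9.486830711364746, 31.622774124145508), 18.43494987487793)), (array([161.9, 214.6]), 58.0, ((161.25, 214.75001525878906), (6.640782833099365, 12.649109840393066), 71.56504821777344))] (array([0.4978339 , 0.23611036, 0.15171809]), np.float64(0.004615888428052163))Traceback (most recent call last):
  File "<stdin>", line 7, in <module>
  File "h.py", line 21, in blob
    c=max(cv2.findContours(m,cv2.RETR_EXTERNAL,cv2.CHAIN_APPROX_NONE)[0],key=cv2.contourArea)
ValueError: max() iterable argument is empty
```

View pics/crop1.png

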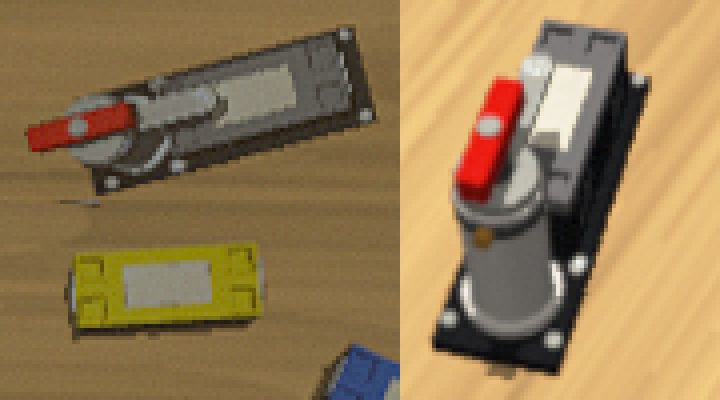

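The crops show the knob bar running along the dock axis, screw at top (154.5,217) and side (212,256.8). Dock bolts, both lids and both labels are visible.

```bash
python3 - <<'E'
from h import *
S=dict(np.load("pics/side0.npz"));T=dict(np.load("pics/top0.npz"))
print("knob",tri(S,(212,256.7),T,(154.5,217)))
print("at z.183", plane(T,(154.5,217),.183),plane(S,(212,256.7),.183))
def t(x,y,oy=185,ox=135): return (ox+x/4-.4,oy+y/4-.4)
B=plane(T,[t(344,34),t(366,115),t(178,166),t(111,182)],.013);print("bolts",B.round(4))
# masks: side white labels + yellow
for n,s,lo,hi,b in (("yl S",S,(0,0,150),(180,90,255),(228,165,258,198)),("yl T",T,(0,0,110),(180,90,255),(272,160,302,182)),("gl S",S,(0,0,200),(180,80,255),(322//1+0-0,0,1,1) ),("gl T",T,(0,0,120),(180,90,255),(189,195,212,215))):
    if "gl S"==n: b=(222,238,240,265)
    q=blob(mask(s,lo,hi,b));print(n,q[0],q[1],q[2])
y=blob(mask(T,(22,100,60),(35,255,255),(250,150,320,190)));bx=cv2.boxPoints(y[2]);print(plane(T,bx,.064).round(4))
r=blob(mask(T,(0,120,60),(10,255,255),(135,205,175,230)));print(r[:3]);m=mask(T,(0,120,60),(10,255,255),(135,205,175,230));p=np.argwhere(m)[:,::-1];
R=plane(T,p.astype(float),.183)[:,:2];c=R.mean(0);w,v=np.linalg.eigh(np.cov((R-c).T));print(c,np.degrees(np.arctan2(v[1,1],v[0,1])),np.ptp((R-c)@v,axis=0))
E
```

```text
knob (array([0.48763976, 0.24828754, 0.18424004]), np.float64(0.0012948616224541041))
at z.183 [[0.48710996 0.24830322 0.183     ]] [[0.48892135 0.24775282 0.183     ]]
bolts [[0.5792 0.0745 0.013 ]
 [0.5112 0.0533 0.013 ]
 [0.4633 0.2111 0.013 ]
 [0.4479 0.2679 0.013 ]]
yl S [241.5511811  177.48818898] 127.0 ((241.58001708984375, 177.5600128173828), (9.199999809265137, 17.799999237060547), 36.869895935058594)
yl T [286.27638191 170.62897822] 199.0 ((286.39593505859375, 170.54315185546875), (10.544563293457031, 21.374114990234375), 85.91438293457031)
gl S [229.67622081 249.03609342] 157.0 ((226.79562377929688, 249.56204223632812), (16.23279571533203, 19.308483123779297), 19.98310661315918)
gl T [199.17629179 207.93920973] 164.5 ((198.41180419921875, 208.14707946777344), (10.6715669631958, 19.160314559936523), 75.96376037597656)
[[ 0.6791 -0.063   0.064 ]
 [ 0.693  -0.2167  0.064 ]
 [ 0.629  -0.2215  0.064 ]
 [ 0.6151 -0.0687  0.064 ]]
(array([155.08366013, 216.50196078]), 127.5, ((154.73583984375, 216.57546997070312), (7.0053887367248535, 26.922670364379883), 74.05460357666016))
[0.48862054 0.24681507] 106.30776839124046 [0.02110484 0.08019002]
```

Measured knob axis is (0.488, 0.2475), about 0.184 high at the top (0.183 expected). The bar lies at 106.3°, in agreement with the bolt line. That puts the stack centre near (0.520, 0.139) and the yellow case near (0.655, -0.143) at about 95°. First I'll turn the tool to yaw -73.7, then travel.

```bash
H="python3 -m handwheel"
$H '[[1,0,0,0,0,0,-1],[1,0,0,0,0,0,-1],[1,0,0,0,0,0,-1],[1,0,0,0,0,0,-1],[1,0,0,0,0,0,-1]]' >/dev/null
$H '[[1,0,0,0,0,0,-1],[1,0,0,0,0,0,-1],[1,0,0,0,0,0,-1],[1,0,0,0,0,0,-1],[1,0,0,0,0,0,-1]]'>/dev/null
$H '[[1,0,0,0,0,0,-1],[1,0,0,0,0,0,-1],[1,0,0,0,0,0,-1],[1,0,0,0,0,0,-0.5],[1,0,0,0,0,0,0]]'
for i in 1 2 3 4 5; do $H '[[1,-1,-0.565,0,0,0,0],[1,-1,-0.565,0,0,0,0],[1,-1,-0.565,0,0,0,0],[1,-1,-0.565,0,0,0,0],[1,-1,-0.565,0,0,0,0]]'; done
```

```text
clock: 1.98
tool_pos: [0.2873, -0.6107, 0.4042]
orientation: [180.0, 0.0, -73.8]
force: [-0.7, -0.6, -1.0]
opening: 0.0879
gripper_force: 0.0
clock: 2.6
tool_pos: [0.3204, -0.4701, 0.4045]
orientation: [180.0, 0.0, -73.9]
force: [0.6, 0.4, 0.7]
opening: 0.0878
gripper_force: 0.0
clock: 3.22
tool_pos: [0.3533, -0.3303, 0.4046]
orientation: [-180.0, 0.0, -73.9]
force: [0.3, 0.7, -0.1]
opening: 0.0876
gripper_force: 0.0
clock: 3.85
tool_pos: [0.3862, -0.1906, 0.4047]
orientation: [-180.0, 0.0, -73.9]
force: [1.1, -0.2, -0.0]
opening: 0.0877
gripper_force: 0.0
clock: 4.47
tool_pos: [0.4191, -0.0509, 0.4047]
orientation: [-180.0, 0.0, -73.9]
force: [0.6, -0.7, 0.4]
opening: 0.0878
gripper_force: 0.0
clock: 5.1
tool_pos: [0.4521, 0.0888, 0.4047]
orientation: [-180.0, 0.0, -73.9]
force: [0.6, 0.7, -0.2]
opening: 0.0877
gripper_force: 0.0
```

```bash
H="python3 -m handwheel"
$H '[[1,-0.95,-0.524,0,0,0,0],[1,-0.95,-0.524,0,0,0,0],[1,-0.95,-0.524,0,0,0,0],[1,-0.95,-0.524,0,0,0,0],[1,-0.95,-0.524,0,0,0,0]]'>/dev/null
$H '[[1,-0.95,-0.524,0,0,0,0],[1,0,0,0,0,0,0],[1,0,0,0,0,0,0],[1,0,0,0,0,0,0]]'
python3 - <<'E'
from h import *
s=snapshot("side");t=snapshot("top")
c=lambda s,x,y:cv2.resize(s["color"][y:y+100,x:x+100,::-1],(400,400),interpolation=cv2.INTER_NEAREST)
cv2.imwrite("pics/c2.png",np.hstack([c(s,170,200),c(t,115,160)]))
E
```

```text
clock: 6.22
tool_pos: [0.4877, 0.2463, 0.4047]
orientation: [180.0, -0.0, -73.8]
force: [-0.1, -0.3, -0.1]
opening: 0.0874
gripper_force: 0.0
```

View pics/c2.png

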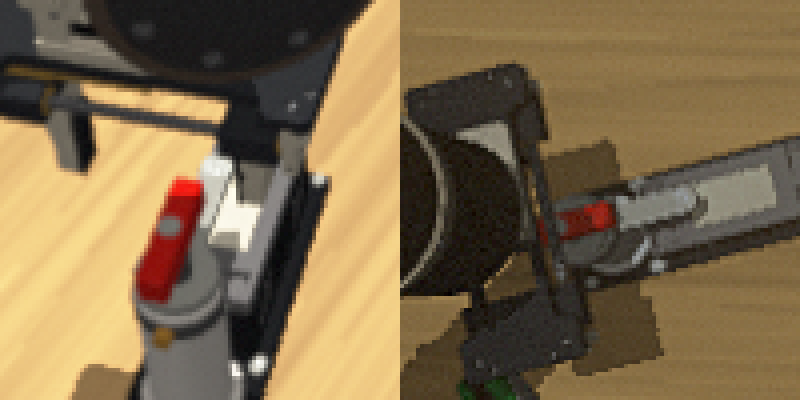

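The open fingers straddle the red bar: side view shows it between finger tips at about (75,160) and (255,165). Descend and close.

```bash
H="python3 -m handwheel"
$H '[[1,-0.04,-0.05,1,0,0,0],[1,0,0,1,0,0,0],[1,0,0,0.96,0,0,0],[1,0,0,0,0,0,0]]'
$H '[[-1,0,0,0,0,0,0],[-1,0,0,0,0,0,0],[-1,0,0,0,0,0,0],[-1,0,0,0,0,0,0],[-1,0,0,0,0,0,0]]'; python3 -c "
from h import *
print(get_obs()['moment'])"
```

```text
clock: 6.82
tool_pos: [0.4883, 0.2473, 0.3294]
orientation: [179.8, -0.1, -73.8]
force: [0.0, -0.3, 1.1]
opening: 0.0874
gripper_force: 0.0
clock: 7.45
tool_pos: [0.4888, 0.248, 0.3308]
orientation: [-180.0, 0.0, -73.8]
force: [0.2, -0.1, 0.2]
opening: 0.0431
gripper_force: 0.0
[-0.02706527  0.14388223  0.02148118]
```

```bash
H="python3 -m handwheel"
$H '[[-1,0,0,0,0,0,0],[-1,0,0,0,0,0,0],[-1,0,0,0,0,0,0],[-1,0,0,0,0,0,0],[-1,0,0,0,0,0,0]]'
$H '[[-1,0,0,0,0,0,0],[-1,0,0,0,0,0,0]]'; python3 -c "
from h import *
print(get_obs()['moment'])"
```

```text
clock: 8.07
tool_pos: [0.4894, 0.2482, 0.3307]
orientation: [-179.9, 0.0, -73.8]
force: [4.3, -0.5, -2.2]
opening: 0.0199
gripper_force: 30.0
clock: 8.32
tool_pos: [0.4894, 0.2482, 0.3307]
orientation: [-179.9, -0.0, -73.8]
force: [5.0, 0.4, -3.1]
opening: 0.0196
gripper_force: 30.0
[-0.0019582  -1.56276908  0.15806302]
```

```bash
H="python3 -m handwheel"
$H '[[-1,0,0,0,0,0,-1],[-1,0,0,0,0,0,-1],[-1,0,0,0,0,0,-1],[-1,0,0,0,0,0,-1],[-1,0,0,0,0,0,-1]]'
$H '[[-1,0,0,0,0,0,-1],[-1,0,0,0,0,0,-1],[-1,0,0,0,0,0,-1],[-1,0,0,0,0,0,-1],[-1,0,0,0,0,0,-1]]'
$H '[[-1,0,0,0,0,0,-1],[-1,0,0,0,0,0,-1],[-1,0,0,0,0,0,-1],[-1,0,0,0,0,0,0],[-1,0,0,0,0,0,0]]'
python3 -c "
from h import *
print(get_obs()['moment'])"
```

```text
clock: 8.95
tool_pos: [0.4891, 0.2481, 0.3307]
orientation: [-180.0, -0.0, -43.6]
force: [2.8, -0.6, -1.3]
opening: 0.0201
gripper_force: 30.0
clock: 9.57
tool_pos: [0.489, 0.2478, 0.3307]
orientation: [180.0, -0.0, -13.6]
force: [2.8, -1.5, -1.1]
opening: 0.02
gripper_force: 30.0
clock: 10.2
tool_pos: [0.4889, 0.2476, 0.3307]
orientation: [179.9, -0.0, 4.1]
force: [2.9, -2.7, 1.2]
opening: 0.0196
gripper_force: 30.0
[-1.76764307 -0.99546308 -0.01034064]
```

```bash
H="python3 -m handwheel"
$H '[[-1,0,0,0,0,0,-0.3],[-1,0,0,0,0,0,0],[-1,0,0,0,0,0,0]]'
python3 -c "
from h import *
print(get_obs()['moment'])"
```

```text
clock: 10.58
tool_pos: [0.4888, 0.2475, 0.3307]
orientation: [180.0, 0.0, 5.8]
force: [2.7, -4.6, 0.4]
opening: 0.0202
gripper_force: 30.5
[-1.83349301 -0.79274193 -0.6511211 ]
```

Against the open stop (−0.65 N·m reaction). Release, rise, rotate for the yellow case.

```bash
H="python3 -m handwheel"
$H '[[0.2,0,0,0,0,0,0],[0.2,0,0,0,0,0,0],[0.2,0,0,0,0,0,0],[0.2,0,0,0,0,0,0]]'
$H '[[1,0,0,-0.5,0,0,0],[1,0,0,-1,0,0,0],[1,0,0,-1,0,0,0],[1,0,0,-1,0,0,0],[1,0,0,0,0,0,1]]'
$H '[[1,0,0,0,0,0,1],[1,0,0,0,0,0,1],[1,0,0,0,0,0,1],[1,0,0,0,0,0,1],[1,0,0,0,0,0,1]]'>/dev/null
$H '[[1,0,0,0,0,0,1],[1,0,0,0,0,0,1],[1,0,0,0,0,0,1],[1,0,0,0,0,0,1],[1,0,0,0,0,0,1]]'>/dev/null
$H '[[1,0,0,0,0,0,1],[1,0,0,0,0,0,1],[1,0,0,0,0,0,1],[1,0,0,0,0,0,1],[1,0,0,0,0,0,0]]'
python3 - <<'E'
from h import *
S=dict(np.load("pics/side0.npz"));T=dict(np.load("pics/top0.npz"))
ps,pt=(241.55,177.5),(286.28,170.63)
print("label",tri(S,ps,T,pt),plane(S,ps,.064),plane(T,pt,.064))
for s,lo,b in((T,(0,0,110),(272,160,302,182)),(S,(0,0,150),(228,165,258,198))):
    p=np.argwhere(mask(s,lo,(180,90,255),b))[:,::-1].astype(float);R=plane(s,p,.064)[:,:2];c=R.mean(0);w,v=np.linalg.eigh(np.cov((R-c).T));print(c,np.degrees(np.arctan2(v[1,1],v[0,1])),np.ptp((R-c)@v,axis=0))
    q=mask(s,(20,100,60),(36,255,255),(215,150,320,215) if s is T else (215,155,270,215));
    p=np.argwhere(q)[:,::-1].astype(float);R=plane(s,p,.064)[:,:2];c=R.mean(0);w,v=np.linalg.eigh(np.cov((R-c).T));print(" yel",c,np.degrees(np.arctan2(v[1,1],v[0,1])),np.ptp((R-c)@v,axis=0))
E
```

```text
clock: 11.08
tool_pos: [0.4887, 0.2482, 0.3306]
orientation: [-180.0, 0.0, 6.0]
force: [0.1, -0.1, 0.2]
opening: 0.0513
gripper_force: 0.0
clock: 11.7
tool_pos: [0.4892, 0.2483, 0.4215]
orientation: [-179.8, -0.2, -0.1]
force: [-0.0, 0.2, -0.6]
opening: 0.0868
gripper_force: 0.0
clock: 13.58
tool_pos: [0.4888, 0.248, 0.419]
orientation: [-180.0, 0.0, -84.0]
force: [0.2, -0.1, 0.1]
opening: 0.0877
gripper_force: 0.0
label (array([ 0.65344817, -0.14278851,  0.06546528]), np.float64(0.0004506569510507701)) [[ 0.65419461 -0.14432852  0.064     ]] [[ 0.65388649 -0.14278324  0.064     ]]
[ 0.6539419  -0.14285178] 94.50936282772999 [0.03522338 0.0695287 ]
 yel [ 0.63183821 -0.11264325] 96.847417689929 [0.23104275 0.34592697]
[ 0.65391665 -0.14196623] 96.93821648863212 [0.03462693 0.11743889]
 yel [ 0.64910568 -0.13022117] 98.67240463251646 [0.1394969  0.26697091]
```

```bash
H="python3 -m handwheel"
$H '[[1,0,0,0,0,0,0.2],[1,0.949,-0.312,0,0,0,0],[1,0.949,-0.312,0,0,0,0],[1,0.949,-0.312,0,0,0,0],[1,0.949,-0.312,0,0,0,0]]' >/dev/null
$H '[[1,0.949,-0.312,0,0,0,0],[1,0.949,-0.312,0,0,0,0],[1,0.949,-0.312,0,0,0,0],[1,0.949,-0.312,0,0,0,0],[1,0.949,-0.312,0,0,0,0]]'
python3 - <<'E'
from h import *
T=dict(np.load("pics/top0.npz"));S=dict(np.load("pics/side0.npz"))
c=lambda s,x,y,w=100,h=100:cv2.resize(s["color"][y:y+h,x:x+w,::-1],None,fx=4,fy=4,interpolation=cv2.INTER_NEAREST)
t=snapshot("top")
cv2.imwrite("pics/c3.png",np.hstack([np.vstack([c(T,205,105,100,80),c(t,115,170,100,60)]),c(S,150,130,100,140)]))
E
```

```text
clock: 14.82
tool_pos: [0.5769, 0.0403, 0.4184]
orientation: [-180.0, 0.0, -85.1]
force: [0.0, 0.0, 0.2]
opening: 0.0877
gripper_force: 0.0
```

View pics/c3.png

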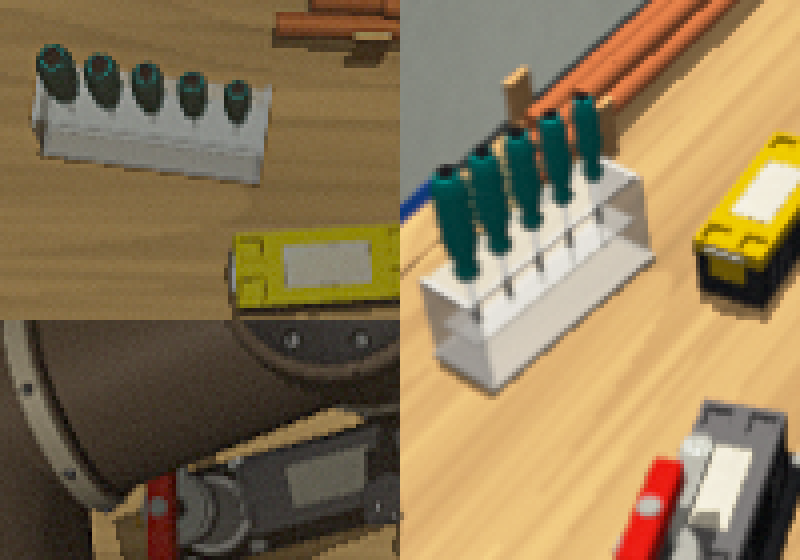

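Latch is open: in the top view the bar is now crosswise, at about (152,215). The drivers' stand has its nearest corner at about (270,150), so I'll check the clearance to the gripper body.

```bash
python3 - <<'E'
from h import *
T=dict(np.load("pics/top0.npz"))
for p,z in(((269.6,150.3),0),((272,141),.1),((272,126),.1),((267,127),.185),((266,134),.16)):
    P=plane(T,p,z)[0]; d=P[:2]-[.654,-.143]; a=np.radians(-85.3)
    print(P.round(3),"along x,y tool mm",(1000*d@[np.cos(a),np.sin(a)]).round(),(1000*d@[np.sin(a),-np.cos(a)]).round())
E
```

```text
[ 0.734 -0.088  0.   ] along x,y tool mm -48.0 -84.0
[ 0.743 -0.093  0.1  ] along x,y tool mm -43.0 -92.0
[ 0.792 -0.092  0.1  ] along x,y tool mm -40.0 -142.0
[ 0.764 -0.075  0.185] along x,y tool mm -59.0 -115.0
[ 0.749 -0.073  0.16 ] along x,y tool mm -62.0 -101.0
```

```bash
H="python3 -m handwheel"
$H '[[1,0.897,-0.277,0,0,0,0],[1,0.897,-0.277,0,0,0,0],[1,0.897,-0.277,0,0,0,0],[1,0.897,-0.277,0,0,0,0],[1,0.897,-0.277,0,0,0,0]]' >/dev/null
$H '[[1,0.897,-0.277,0,0,0,0],[1,0.897,-0.277,0,0,0,0],[1,0.897,-0.277,0,0,0,0],[1,0.897,-0.277,0,0,0,0],[1,0,0,1,0,0,0]]' >/dev/null
$H '[[1,0,0,1,0,0,0],[1,0,0,1,0,0,0],[1,0,0,0.5,0,0,0],[1,0,0,0,0,0,0],[1,0,0,0,0,0,0]]'
python3 - <<'E'
from h import *
s=snapshot("side")
cv2.imwrite("pics/c4.png",cv2.resize(s["color"][110:250,170:330,::-1],None,fx=4,fy=4,interpolation=cv2.INTER_NEAREST))
E
```

```text
clock: 16.75
tool_pos: [0.656, -0.155, 0.3318]
orientation: [-179.9, -0.0, -85.2]
force: [-0.5, 0.0, 0.2]
opening: 0.0878
gripper_force: 0.0
```

View pics/c4.png

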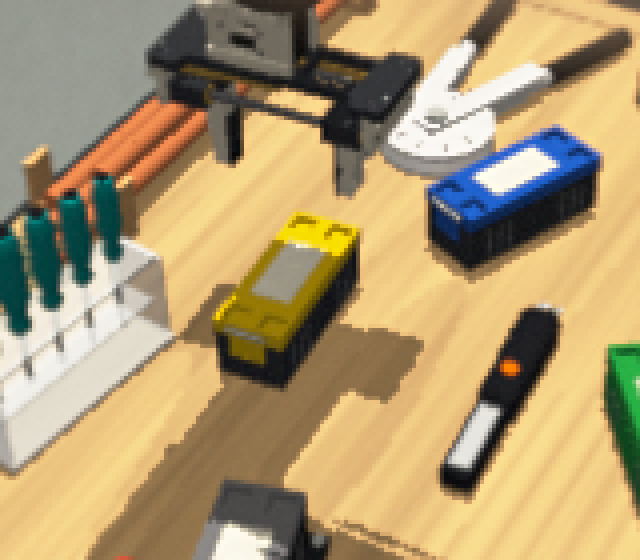

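Gripper hovers over the yellow case and straddles it, clear of the drivers and the blue case. Descend and grip.

```bash
H="python3 -m handwheel"
$H '[[1,0,0.04,1,0,0,0],[1,0,0,1,0,0,0],[1,0,0,1,0,0,0],[1,0,0,1,0,0,0],[1,0,0,0.7,0,0,0]]'
$H '[[1,0,0,0.4,0,0,0],[1,0,0,0,0,0,0],[-1,0,0,0,0,0,0],[-1,0,0,0,0,0,0],[-1,0,0,0,0,0,0]]'
$H '[[-1,0,0,0,0,0,0],[-1,0,0,0,0,0,0],[-1,0,0,0,0,0,0],[-1,0,0,0,0,0,0]]'
```

```text
clock: 17.42
tool_pos: [0.6548, -0.1548, 0.2129]
orientation: [-180.0, -0.0, -85.2]
force: [-0.8, 0.6, 0.3]
opening: 0.0876
gripper_force: 0.0
clock: 18.05
tool_pos: [0.6547, -0.1549, 0.2037]
orientation: [-180.0, -0.0, -85.2]
force: [-0.2, -0.0, 0.2]
opening: 0.0631
gripper_force: 0.0
clock: 18.55
tool_pos: [0.6548, -0.1548, 0.2037]
orientation: [-180.0, -0.0, -85.2]
force: [-0.1, 0.4, 5.3]
opening: 0.0598
gripper_force: 30.0
```

```bash
H="python3 -m handwheel"
$H '[[-1,0,0,-0.4,0,0,0],[-1,0,0,-1,0,0,0],[-1,0,0,-1,0,0,0],[-1,0,0,-1,0,0,0],[-1,0,0,-1,0,0,0]]'
$H '[[-1,0,0,-1,0,0,0],[-1,0,0,-0.8,0,0,0],[-1,0,0,0,0,0,0]]'
python3 - <<'E'
from h import *
s=snapshot("side");t=snapshot("top");np.savez("pics/s5.npz",**s);np.savez("pics/t5.npz",**t)
c=lambda s,x,y,w,h:cv2.resize(s["color"][y:y+h,x:x+w,::-1],None,fx=5,fy=5,interpolation=cv2.INTER_NEAREST)
cv2.imwrite("pics/c5.png",np.hstack([c(t,145,185,90,60),c(s,195,225,70,60)]))
E
```

```text
clock: 19.18
tool_pos: [0.654, -0.1549, 0.3134]
orientation: [179.9, 0.0, -85.2]
force: [-0.6, -0.3, -3.5]
opening: 0.0599
gripper_force: 30.0
clock: 19.55
tool_pos: [0.6546, -0.1549, 0.3595]
orientation: [-179.9, 0.0, -85.2]
force: [0.3, -0.7, -3.2]
opening: 0.06
gripper_force: 30.0
```

View pics/c5.png

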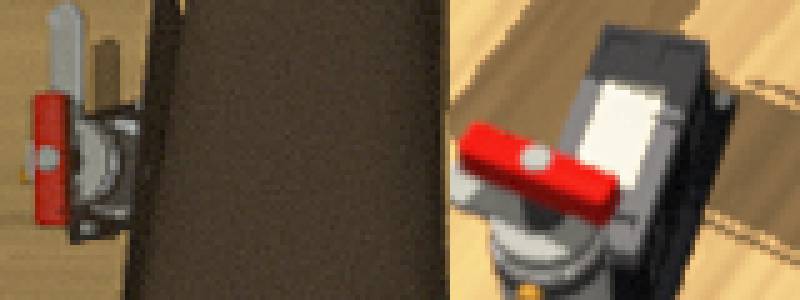

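Latch arm is clear: in the top view it points up, away from the stack. The grey label in the first top picture gives an independent stack estimate.

```bash
python3 - <<'E'
from h import *
T=dict(np.load("pics/top0.npz"));S=dict(np.load("pics/side0.npz"));S5=dict(np.load("pics/s5.npz"))
def ana(s,m,z,ang,tag):
    p=np.argwhere(m)[:,::-1].astype(float);R=plane(s,p,z)[:,:2];a=np.radians(ang);e=np.array([np.cos(a),np.sin(a)]);n=np.array([-e[1],e[0]])
    u=R@e;v=R@n;print(tag,len(p),"along",u.min().round(4),u.max().round(4),"lat mean",v.mean().round(4),v.min().round(4),v.max().round(4));return e,n
ana(T,mask(T,(0,0,105),(180,70,255),(272,160,302,182)),.064,94.8,"yel T")
e,n=ana(T,mask(T,(0,0,105),(180,70,255),(194,195,214,214)),.070,106.35,"grey T")
ana(S,mask(S,(0,0,170),(180,60,255),(228,165,258,198)),.064,94.8,"yel S")
ana(S5,mask(S5,(0,0,200),(180,60,255),(218,238,245,262)),.070,106.35,"grey S5")
for X in([.654,-.143],):
    b=np.radians(94.8);print("yel ref",np.dot(X,[np.cos(b),np.sin(b)]),np.dot(X,[-np.sin(b),np.cos(b)]))
for X in([.5198,.1391],[.5208,.1394]): print("stack ref",np.dot(X,e),np.dot(X,n))
# grey label direction
for s,b,z in((T,(194,195,214,214),.07),(S5,(218,238,245,262),.07)):
    q=blob(mask(s,(0,0,105) if s is T else (0,0,200),(180,70,255),b));bx=plane(s,cv2.boxPoints(q[2]),z)[:,:2];print(bx.round(4).tolist())
E
```

```text
yel T 212 along -0.2318 -0.1627 lat mean -0.639 -0.6555 -0.6228
grey T 159 along -0.0464 0.0031 lat mean -0.5407 -0.5596 -0.5226
yel S 137 along -0.2335 -0.1171 lat mean -0.6396 -0.656 -0.6235
grey S5 215 along -0.0454 0.0184 lat mean -0.5404 -0.5584 -0.5235
yel ref -0.19722378841201335 -0.6397403983526548
stack ref -0.012851082189170153 -0.5379365201272054
stack ref -0.01284471837965154 -0.5389805313828575
[[0.5457, 0.1537], [0.547, 0.1081], [0.5083, 0.1065], [0.5069, 0.152]]
[[0.5306, 0.17], [0.5504, 0.1114], [0.515, 0.1077], [0.4968, 0.1659]]
```

```bash
H="python3 -m handwheel"
$H '[[-1,0,0,0,0,0,-1],[-1,0,0,0,0,0,-0.93],[-1,-0.949,0.138,0,0,0,0],[-1,-0.949,0.138,0,0,0,0],[-1,-0.949,0.138,0,0,0,0]]'>/dev/null
$H '[[-1,-0.949,0.138,0,0,0,0],[-1,-0.949,0.138,0,0,0,0],[-1,-0.949,0.138,0,0,0,0],[-1,-0.949,0.138,0,0,0,0],[-1,-0.949,0.138,0,0,0,0]]'>/dev/null
$H '[[-1,-0.949,0.138,0,0,0,0],[-1,-0.949,0.138,0,0,0,0],[-1,-0.949,0.138,0,0,0,0],[-1,-0.949,0.138,0,0,0,0],[-1,-0.949,0.138,0,0,0,0]]'
$H '[[-1,0,0,0,0,0,0],[-1,0,0,0,0,0,0]]'
python3 - <<'E'
from h import *
s=snapshot("side");t=snapshot("top");np.savez("pics/s6.npz",**s);np.savez("pics/t6.npz",**t)
c=lambda s,x,y,w,h:cv2.resize(s["color"][y:y+h,x:x+w,::-1],None,fx=5,fy=5,interpolation=cv2.INTER_NEAREST)
cv2.imwrite("pics/c6.png",np.hstack([c(t,145,180,70,70),c(s,190,190,85,70)]))
E
```

```text
clock: 21.52
tool_pos: [0.523, 0.1297, 0.358]
orientation: [180.0, 0.0, -73.6]
force: [-0.1, 0.5, -3.7]
opening: 0.0601
gripper_force: 30.0
clock: 21.78
tool_pos: [0.524, 0.1288, 0.3582]
orientation: [-180.0, 0.0, -73.6]
force: [-0.7, -1.0, -3.5]
opening: 0.0601
gripper_force: 30.0
```

View pics/c6.png

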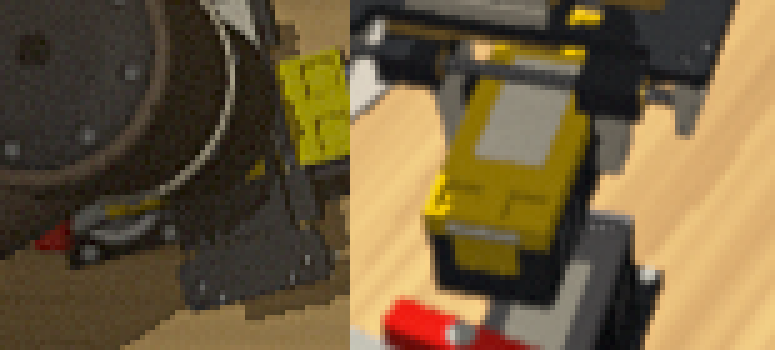

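The case hangs level above the grey case, aligned with it and clear of the knob. Descend, then feel for the lid.

```bash
H="python3 -m handwheel"
$H '[[-1,0.03,-0.025,1,0,0,0],[-1,0,0,1,0,0,0],[-1,0,0,0.9,0,0,0],[-1,0,0,0,0,0,0],[-1,0,0,0,0,0,0]]'
for i in 1 2 3; do $H '[[-1,0,0,0.1,0,0,0],[-1,0,0,0,0,0,0]]' | grep -E "pos|force:|ori"; done
```

```text
clock: 22.5
tool_pos: [0.5259, 0.1278, 0.2865]
orientation: [-179.9, -0.0, -73.6]
force: [0.9, -0.1, -3.2]
opening: 0.06
gripper_force: 30.0
tool_pos: [0.5254, 0.1278, 0.2837]
orientation: [-180.0, 0.0, -73.6]
force: [-0.6, -0.5, -2.7]
gripper_force: 30.0
tool_pos: [0.5253, 0.1278, 0.2806]
orientation: [180.0, 0.0, -73.6]
force: [-0.4, 0.8, -4.5]
gripper_force: 30.0
tool_pos: [0.5253, 0.1278, 0.2779]
orientation: [180.0, -0.0, -73.6]
force: [0.1, -0.2, -4.0]
gripper_force: 30.0
```

```bash
H="python3 -m handwheel"
$H '[[-1,-0.025,0.014,0.06,0,0,0],[-1,0,0,0,0,0,0]]' | grep -E "pos|force:|ori"
for i in 1 2 3; do $H '[[-1,0,0,0.06,0,0,0],[-1,0,0,0,0,0,0]]' | grep -E "pos|force:|ori"; done
```

```text
tool_pos: [0.5248, 0.1283, 0.2765]
orientation: [180.0, -0.0, -73.6]
force: [0.2, -0.3, -3.7]
gripper_force: 30.0
tool_pos: [0.5248, 0.1283, 0.275]
orientation: [180.0, -0.0, -73.6]
force: [1.5, 0.2, -3.1]
gripper_force: 30.0
tool_pos: [0.5248, 0.1283, 0.2735]
orientation: [180.0, -0.0, -73.6]
force: [-0.1, 0.1, -3.9]
gripper_force: 30.0
tool_pos: [0.5248, 0.1283, 0.272]
orientation: [180.0, -0.0, -73.6]
force: [-0.1, -0.2, -3.9]
gripper_force: 30.0
```

```bash
H="python3 -m handwheel"
for i in 1 2 3; do $H '[[-1,0,0,0.05,0,0,0],[-1,0,0,0,0,0,0]]' | grep -E "pos|force:|ori"; done
```

```text
tool_pos: [0.5248, 0.1283, 0.2708]
orientation: [180.0, -0.0, -73.6]
force: [-0.6, -0.1, -4.3]
gripper_force: 30.0
tool_pos: [0.5248, 0.1283, 0.2695]
orientation: [180.0, -0.0, -73.6]
force: [-0.7, -0.3, -3.9]
gripper_force: 30.0
tool_pos: [0.5248, 0.1283, 0.2683]
orientation: [180.0, -0.0, -73.6]
force: [-0.7, 0.6, -3.9]
gripper_force: 30.0
```

```bash
H="python3 -m handwheel"
for i in 1 2 3; do $H '[[-1,0,0,0.04,0,0,0],[-1,0,0,0,0,0,0]]' | grep -E "pos|force:|ori"; done
```

```text
tool_pos: [0.5249, 0.1284, 0.2676]
orientation: [-180.0, -0.0, -73.6]
force: [-0.9, 0.6, -1.1]
gripper_force: 30.0
tool_pos: [0.5249, 0.1284, 0.2676]
orientation: [-180.0, -0.0, -73.6]
force: [-4.2, 0.1, 8.9]
gripper_force: 30.0
tool_pos: [0.5248, 0.1284, 0.2676]
orientation: [-179.9, -0.0, -73.6]
force: [-8.8, 0.3, 20.3]
gripper_force: 30.0
```

Contact at TCP z 0.2676 puts the case mid at 0.096, which is the seated height (0.038 + 0.058), not 6 mm higher. Ease off, release and rise.

```bash
H="python3 -m handwheel"
$H '[[-1,0,0,-0.07,0,0,0],[-1,0,0,0,0,0,0]]' | grep -E "pos|force:"
$H '[[1,0,0,0,0,0,0],[1,0,0,0,0,0,0],[1,0,0,0,0,0,0],[1,0,0,0,0,0,0]]'| grep -E "pos|force:|open"
$H '[[1,0,0,-0.5,0,0,0],[1,0,0,-1,0,0,0],[1,0,0,-1,0,0,0],[1,0,0,-1,0,0,0],[1,0,0,-1,0,0,0]]'| grep -E "pos|force:|open"
$H '[[1,0,0,-1,0,0,0],[1,0,0,-0.7,0,0,0],[1,0,0,0,0,0,0]]'| grep -E "pos|force:|open"
python3 - <<'E'
from h import *
s=snapshot("side");t=snapshot("top");np.savez("pics/s7.npz",**s);np.savez("pics/t7.npz",**t)
c=lambda s,x,y,w,h:cv2.resize(s["color"][y:y+h,x:x+w,::-1],None,fx=5,fy=5,interpolation=cv2.INTER_NEAREST)
cv2.imwrite("pics/c7.png",np.hstack([c(t,145,175,60,90),c(s,190,205,90,90)]))
E
```

```text
tool_pos: [0.525, 0.1285, 0.2676]
force: [-2.9, 1.0, 5.9]
gripper_force: 30.0
tool_pos: [0.5249, 0.1283, 0.267]
force: [-0.5, -0.0, 0.4]
opening: 0.087
gripper_force: 0.0
tool_pos: [0.5248, 0.1282, 0.3815]
force: [0.3, -0.3, -0.9]
opening: 0.0877
gripper_force: 0.0
tool_pos: [0.525, 0.1284, 0.4244]
force: [-0.4, -0.6, -0.5]
opening: 0.0876
gripper_force: 0.0
```

View pics/c7.png

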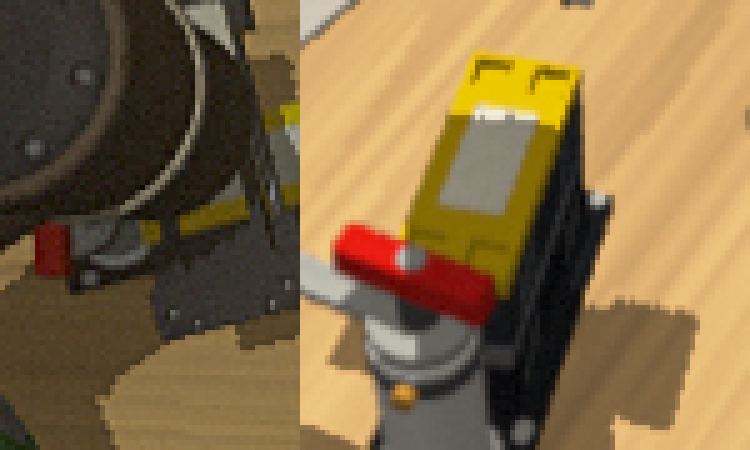

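The yellow case sits flush and square on the grey one (side crop, lid from (520,60) to (460,290)). Back to the knob at its open angle.

```bash
H="python3 -m handwheel"
$H '[[1,-1,0.007,0,0,0,0],[1,-1,0.007,0,0,0,0],[1,-1,0.007,0,0,0,0],[1,-1,0.007,0,0,0,0],[1,-0.99,0.007,0,0,0,0]]' >/dev/null
$H '[[1,0,0,0,0,0,-1],[1,0,0,0,0,0,-1],[1,0,0,0,0,0,-1],[1,0,0,0,0,0,-1],[1,0,0,0,0,0,-1]]' >/dev/null
$H '[[1,0,0,0,0,0,-1],[1,0,0,0,0,0,-1],[1,0,0,0,0,0,-1],[1,0,0,0,0,0,-1],[1,0,0,0,0,0,-1]]' >/dev/null
$H '[[1,0,0,0,0,0,-1],[1,0,0,0,0,0,-1],[1,0,0,0,0,0,-0.9],[0.3,0,0,1,0,0,0],[0.3,0,0,0,0,0,0]]'
```

```text
clock: 30.1
tool_pos: [0.4882, 0.2473, 0.3948]
orientation: [179.8, 0.2, 3.8]
force: [0.2, -0.3, -0.3]
opening: 0.073
gripper_force: 0.0
```

```bash
H="python3 -m handwheel"
$H '[[0.3,0.02,-0.02,1,0,0,0],[0.3,0,0,1,0,0,0],[0.3,0,0,0.72,0,0,0],[0.3,0,0,0,0,0,0]]'
$H '[[-1,0,0,0,0,0,0],[-1,0,0,0,0,0,0],[-1,0,0,0,0,0,0],[-1,0,0,0,0,0,0],[-1,0,0,0,0,0,0]]'
$H '[[-1,0,0,0,0,0,0],[-1,0,0,0,0,0,0],[-1,0,0,0,0,0,0]]'
```

```text
clock: 30.6
tool_pos: [0.4891, 0.2481, 0.3283]
orientation: [179.9, 0.1, 3.8]
force: [-0.8, 0.3, 0.8]
opening: 0.0572
gripper_force: 0.0
clock: 31.22
tool_pos: [0.4894, 0.2477, 0.3295]
orientation: [179.9, 0.0, 3.8]
force: [0.5, -4.3, 2.5]
opening: 0.0198
gripper_force: 30.0
clock: 31.6
tool_pos: [0.4894, 0.2477, 0.3294]
orientation: [179.9, 0.0, 3.8]
force: [-0.0, -5.6, 4.1]
opening: 0.02
gripper_force: 30.0
```

Turn clockwise 78° plus a little, to the shut stop.

```bash
H="python3 -m handwheel"
$H '[[-1,0,0,0,0,0,1],[-1,0,0,0,0,0,1],[-1,0,0,0,0,0,1],[-1,0,0,0,0,0,1],[-1,0,0,0,0,0,1]]'
$H '[[-1,0,0,0,0,0,1],[-1,0,0,0,0,0,1],[-1,0,0,0,0,0,1],[-1,0,0,0,0,0,1],[-1,0,0,0,0,0,1]]'
$H '[[-1,0,0,0,0,0,1],[-1,0,0,0,0,0,1],[-1,0,0,0,0,0,1],[-1,0,0,0,0,0,0.2],[-1,0,0,0,0,0,0]]'
python3 -c "
from h import *
print(get_obs()['moment'])"
```

```text
clock: 32.22
tool_pos: [0.4894, 0.2479, 0.3295]
orientation: [180.0, -0.0, -26.4]
force: [1.1, -4.1, 4.0]
opening: 0.0198
gripper_force: 30.0
clock: 32.85
tool_pos: [0.4895, 0.2481, 0.3295]
orientation: [-180.0, -0.0, -56.4]
force: [1.1, -3.4, 2.4]
opening: 0.0198
gripper_force: 30.0
clock: 33.48
tool_pos: [0.4896, 0.2483, 0.3295]
orientation: [-180.0, -0.0, -75.3]
force: [2.4, -4.6, 3.4]
opening: 0.0203
gripper_force: 30.6
[-1.28726549 -0.75846927  0.75732624]
```

At the shut stop (+0.76 N·m). Release, rise, back off towards the start so the cameras can see, and check.

```bash
H="python3 -m handwheel"
$H '[[0.3,0,0,0,0,0,0],[0.3,0,0,0,0,0,0],[0.3,0,0,0,0,0,0],[0.3,0,0,0,0,0,0],[0.3,0,0,0,0,0,0]]' | grep -E "force|open"
$H '[[0.3,0,0,-0.5,0,0,0],[0.3,0,0,-1,0,0,0],[0.3,0,0,-1,0,0,0],[0.3,0,0,-1,0,0,0],[0.3,0,0,-0.5,0,0,0]]' | grep -E "pos|force"
for i in 1 2 3; do $H '[[0.3,1,0.5,0,0,0,0],[0.3,1,0.5,0,0,0,0],[0.3,1,0.5,0,0,0,0],[0.3,1,0.5,0,0,0,0],[0.3,1,0.5,0,0,0,0]]' >/dev/null; done
$H '[[0.3,1,0.5,0,0,0,0],[0.3,1,0.5,0,0,0,0],[0.3,0,0,0,0,0,0],[0.3,0,0,0,0,0,0]]'
python3 - <<'E'
from h import *
s=snapshot("side");t=snapshot("top")
c=lambda s,x,y,w,h,f:cv2.resize(s["color"][y:y+h,x:x+w,::-1],None,fx=f,fy=f,interpolation=cv2.INTER_NEAREST)
cv2.imwrite("pics/c8.png",np.hstack([c(t,120,90,200,170,2),c(s,130,130,130,170,2)]))
s8=c(s,180,200,90,120,4);t8=c(t,130,180,100,120,4)
cv2.imwrite("pics/c9.png",np.hstack([t8,s8]))
E
```

```text
force: [0.8, -0.2, -0.1]
opening: 0.0565
gripper_force: 0.0
tool_pos: [0.4894, 0.2484, 0.4314]
force: [1.1, -0.4, -1.2]
gripper_force: 0.0
clock: 37.1
tool_pos: [0.3899, -0.2169, 0.4291]
orientation: [180.0, 0.0, -75.5]
force: [0.7, -1.0, -0.4]
opening: 0.0569
gripper_force: 0.0
```

View pics/c9.png

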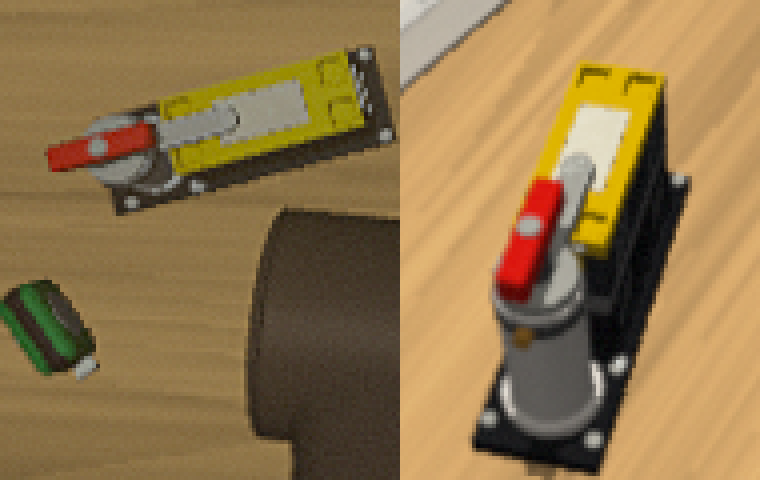

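The arm lies over the middle of the yellow lid, with the bar along the dock again, the stack square and the gripper clear. Handing in.

```bash
python3 -c "
from plant import *
print(close_job())"
```

```text
the job is handed in; nothing more can be done
None
```

The yellow case is seated on the grey one with the hold-down arm locked shut over its lid, everything is released, and the job was handed in at about 37 s with no verdict returned.

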